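# Lay the try square against the broken chopping board

### The arm

A 6-joint arm with a two-finger parallel gripper is mounted at the origin on the work surface. World frame = base frame: x ahead of the robot, y to its left, z up, the work surface at z = 0. Lengths are in mm, angles in rad, forces in N, time in s.
With the tool pointing down it reaches from about 275 to 825 mm from the base axis. Payload 4.9 kg.
Tool frame: the origin (TCP) lies at the very end of the fingers, on their centre line; the grasp point (between the pads) lies 19 mm behind it; z points along the fingers, y is the direction in which the jaws open and shut (so a half turn about z gives the same grasp; the last joint's range is limited). The gripper opens to 85 mm and grips with 20 to 120 N. Pads are 22 mm wide; open, the fingers measure 114 mm over their backs; the gripper's body (76 mm by 85 mm) begins 54 mm behind the grasp point. The pads swing forward as they close: fully open they stand 13 mm farther back than shut.
Start: joints at [-1.334, 0.326, -0.193, 1.052, 0, 1.437], TCP at [199.311, -512.634, 231.281] pointing down, gripper open.
Joint ranges: [-2.65, 2.65], [-0.97, 1.79], [-1.3, 1.35], [-1.93, 2.1], [-1.47, 1.37], [-3.14, 3.14]. Speed limits (rad/s): [2.57, 2.57, 3.14, 3.14, 3.14, 3.14].

### API

Orientations are given as [roll, pitch, yaw] about the fixed x, y, z axes, in that order (R = Rz(yaw) Ry(pitch) Rx(roll)).
In Python, from bench import bot, solve_ik, imaging gives the robot as it stands. Calls block until the motion is done:
- bot.move_ptp(position, orientation): joint-space move of the TCP to a pose.
- bot.movel(position, rot=None, max_speed=150, threshold=None): straight line of the TCP; rot=None keeps the orientation; max_speed is the mean speed in mm/s. With threshold (N) it stops when the force on the tool has changed by that much, and returns True; else False.
- bot.move_j(angles): joint-space move.
- bot.grip(opening, effort=None): opening from 0.0 (shut) to 1.0 (fully open); effort is the grip in N (None keeps the last); returns when the fingers have stopped.
- bot.dwell(seconds).
- solve_ik(position, orientation): joint angles nearest the present ones, or None.
- bot.get_state(): the state.
- imaging.capture(name): name is "scene" or "top"; returns the picture (384x512x3 uint8, blue, green, red); there is no depth.
- imaging.camera_model(name): a dict with "K" (3x3 intrinsics, pixels), "k1" (the pictures are not rectified: a ray, as slopes to the right and down, at radius r is drawn at 1 + k1 r^2 times it, then the intrinsics apply), "position" and "rotation" of the camera in the world. Camera axes: x right, y up, looking along -z (the intrinsics and any distortion apply to the point x, -y, -z); pixel columns grow to the right and rows downward; lengths in mm; the calibration is good to about 2 mm. A picture is of the moment at which its call begins. camera_model takes no time and is no camera call.
A pose or a line that the arm cannot do raises bot.IKError and nothing moves.
- bot.sign_off(): hands the job in, once; it reports no verdict.
The state is a dict: "t": time; "qpos": joint angles; "joint_velocities": joint speeds; "effort": joint torques, N m; "tcp_pos": TCP position; "orientation": TCP orientation; "contact_force": force on the tool from outside, world axes, zero at the start; "wrist_torque": the same for the moment, N m; "opening": opening from 0.0 (shut) to 1.0 (fully open).
Only numpy, scipy, OpenCV 4.12 (cv2) and the standard library are available. Lean on these libraries where they do the work, as an engineer would, in place of code of your own. Each camera call takes 0.05 s, during which the arm holds its last target. There are 200 camera calls.

### The job

One corner of the wooden chopping board has broken away and that end is to be sawn off. Take the try square out from between the scrub brush and the bowls, leaving the kitchen things where they are, and lay it gently on the board ready for marking the cut: the wooden stock hanging over the board's long edge nearest you (the edge the break bites into) with its working face flush against that edge along its whole length, and the blade flat on the board with its outer edge on the sound wood, no more than 15 mm from where the break begins. Leave it lying there.

Things in the scene. Friction and masses are not known exactly. Their poses are not given: they have to be found in the camera images.
- square: Carpenter's L-shaped try square, about 140 g: steel blade on top of one end of a dark wooden stock. Origin: foot of the stock's working (inner) face, under the blade's centreline; x along blade, y along stock, z up through its thickness. Stock fills x -26..0, y -15..49, z 0..15 (to 18 beyond y = 15). Blade 30 wide, 3 thick: x -26..140, y -15..15, z 15..18. Balance point near x = 55.
- face_near (a point): Lower middle of the stock's working face at its blade end: (0, -15, 8) in the square's frame. At the start the square lies stock down on the stool with the blade tip drooping onto the stool (6 degrees), its blade about 7 from the brush.
- face_far (a point): The stock's working face at its free end: (0, 49, 8) in the square's frame; the face is clear of the blade from y = 15 to 49. At the start this end is about 8 from the rim of the bowls, so fingers fit only across the stock's 26 width on its blade-free part.
- blade_edge (a point): Point on the blade's outer edge, at its underside, 70 out from the working face (x = 70, y = -15, z = 15 in the square's frame).
- board: Light wooden chopping board 25 thick on the low stool (top 80 above the work surface); fixed, does not shift. Origin: underside, in the plane of the long edge nearest the robot, where the broken corner begins. y along that edge: sound from 0 to 160, broken away from 0 to -45. x across the board: near edge 0, far edge 150; the ragged break reaches 57 deep in x. z up, top face at 25.
- board_edge (a point): The corner where the break begins on the near long edge, at the board's top face.
- bowls: Stack of three nested steel bowls, 104 across the rim, 52 high, standing at the free end of the stock. Origin: centre of its underside. Bystander.
- brush: Plastic scrub brush 130 long (its x axis), 54 wide, 60 high over its bridge handle, lying alongside the blade. Origin: centre of its underside. Bystander.
- degchi: Round aluminium pot without handles, 152 across the lip, 85 high, on the middle of the stool between square and board. Origin: centre of its underside. Bystander.
- lid: Stainless pressure cooker lid 183 across, 65 high over its weight, on the stool behind the pot; a black handle with press button reaches 201 from its centre along its x axis. A short lug opposite reaches 111. A short lug opposite reaches 111. A short lug opposite reaches 111. Origin: centre of its underside. Bystander.
Things that resemble listed ones, but are neither listed nor needed, are in the scene too. Several things have the shape of the square; the one meant has the colours described above.

How it is judged (in metres and radians):
At the end, for the whole second after the job is handed in: Square released and still: both ends of the stock's working face within 2 mm of the board's near long edge, blade square to it within 1.7 degrees, flat on the top face (2 mm, 1.7 degrees), its outer edge on sound wood 0 to 15 mm from where the break begins; kitchen things not shifted over 15 mm (x of face_near in the frame of board between -0.002 and 0.002 m and x of face_far in the frame of board between -0.002 and 0.002 m and angle between the x axis of square and the x axis of board, either way round below 0.03 rad and z of blade_edge in the frame of board between 0.023 and 0.027 m and angle between square's own z axis and vertical below 0.03 rad and y of blade_edge in the frame of board between 0 and 0.015 m and y of square in the frame of board above 0.01 m and linear speed of square below 0.01 m/s); the robot touches nothing.
It fails at once if the square is slammed or jammed hard against the board (over 60 N) (contact force between square and board above 60 N).
It fails at once if the bowls are shifted by more than 15 mm (distance of bowls from where it was at the start of the episode above 0.015 m).
It fails at once if the brush is shifted by more than 15 mm (distance of brush from where it was at the start of the episode above 0.015 m).
It fails at once if the pot is shifted by more than 15 mm (distance of degchi from where it was at the start of the episode above 0.015 m).
It fails at once if the lid is shifted by more than 15 mm (distance of lid from where it was at the start of the episode above 0.015 m).
It also fails if it takes over 53 s, if anything falls off the work surface, if the arm or the gripper's body presses on something with over 40 N, if the wrist force passes 120 N, or if a joint passes its speed limit or range.

## Working session

There is one attempt and no reset: what is moved stays moved. The work goes in short steps, each a Python script; the robot and the scene stay as the last script left them, time stands still between calls to the robot, and variables do not carry over. Pictures are saved under pics/ and viewed, about 8 in all and at most 12, crops included, and the job is handed in when it is done.

```bash
ls; mkdir -p pics; python3 - <<'E'
from bench import bot, solve_ik, imaging
import cv2
for n in ("scene","top"):
    m=imaging.camera_model(n); print(n,{k:(v.tolist() if hasattr(v,'tolist') else v) for k,v in m.items()})
    cv2.imwrite(f"pics/{n}0.png",imaging.capture(n))
s=bot.get_state();print(s)
E
```

```text
pics
scene {'K': [[431.41476656516517, 0.0, 256.21055084749685], [0.0, 431.41476656516517, 191.25753313842816], [0.0, 0.0, 1.0]], 'k1': -0.08756716050785195, 'position': [855.4835357702316, -608.2859781330768, 914.3860561286716], 'rotation': [0.7106202351738856, 0.0092959583027874, 0.4865367598710225]}
top {'K': [[381.1106147479519, 0.0, 257.7395679317881], [0.0, 381.1106147479519, 191.32850243082552], [0.0, 0.0, 1.0]], 'k1': 0.025888196270917888, 'position': [437.8068343872363, 10.64514724813067, 1235.0566075765455], 'rotation': [0.06863841430933115, -0.03092014716298408, -1.5634651742280936]}
{'t': 0.1, 'qpos': array([-1.33420296e+00,  3.26888439e-01, -1.93466978e-01,  1.05197260e+00,
       -3.18252881e-05,  1.43654676e+00]), 'joint_velocities': array([-0.00094579, -0.00088784,  0.00314737,  0.00050171, -0.00040116,
        0.00182903]), 'effort': array([ 1.16501174e-03, -4.44239223e+01,  2.63037926e+01,  7.84752890e-03,
       -1.42179424e-04,  1.58190892e-05]), 'tcp_pos': array([ 199.17794802, -512.12839155,  230.57636632]), 'orientation': array([-3.14007048e+00, -1.73473047e-04,  3.70842822e-01]), 'contact_force': array([ 0.53904512, -0.22422108,  0.4271429 ]), 'wrist_torque': array([ 0.01833501,  0.04956706, -0.02502819]), 'opening': 0.9977624345899485}
```

View pics/scene0.png

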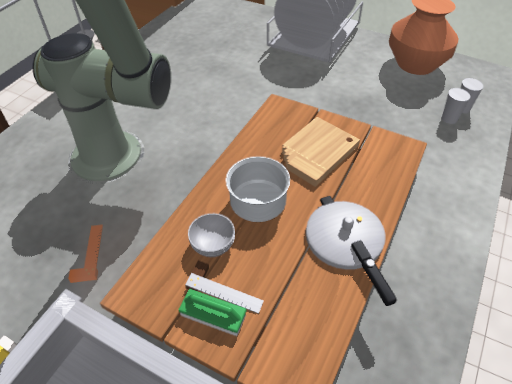

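View pics/top0.png

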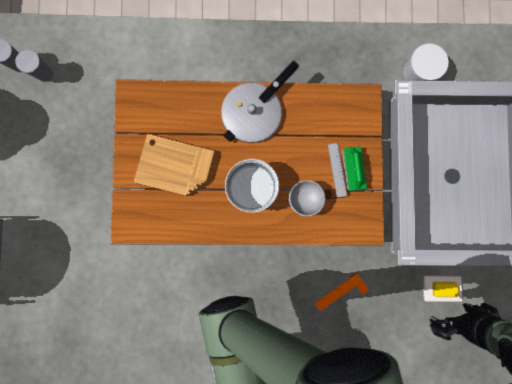

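The scene view shows the board at (320,150), pot (258,188), bowl (212,237), brush (213,310), and the square's blade (225,293) with its dark stock near (203,267). The top view shows the board at (175,165), broken at its lower right, bowls (307,198), blade (338,170) and brush (355,168). I'll zoom in on both.

```bash
python3 - <<'E'
import cv2,numpy as np
t=cv2.imread("pics/top0.png");s=cv2.imread("pics/scene0.png")
def c(i,x,y):
    o=cv2.resize(i[y:y+75,x:x+100],(400,300),interpolation=cv2.INTER_CUBIC)
    for k in range(0,100,10):
        cv2.line(o,(4*k,0),(4*k,6 if k%50 else 14),(255,0,255),1)
        if k<75: cv2.line(o,(0,4*k),(6 if k%50 else 14,4*k),(255,0,255),1)
    cv2.putText(o,f"{x},{y}",(12,26),0,.4,(255,0,255),1); return o
m=np.vstack([np.hstack([c(t,280,140),c(t,125,130)]),np.hstack([c(s,175,250),c(s,270,115)])])
cv2.imwrite("pics/mos.png",m)
E
```

```text
(no output)
```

View pics/mos.png

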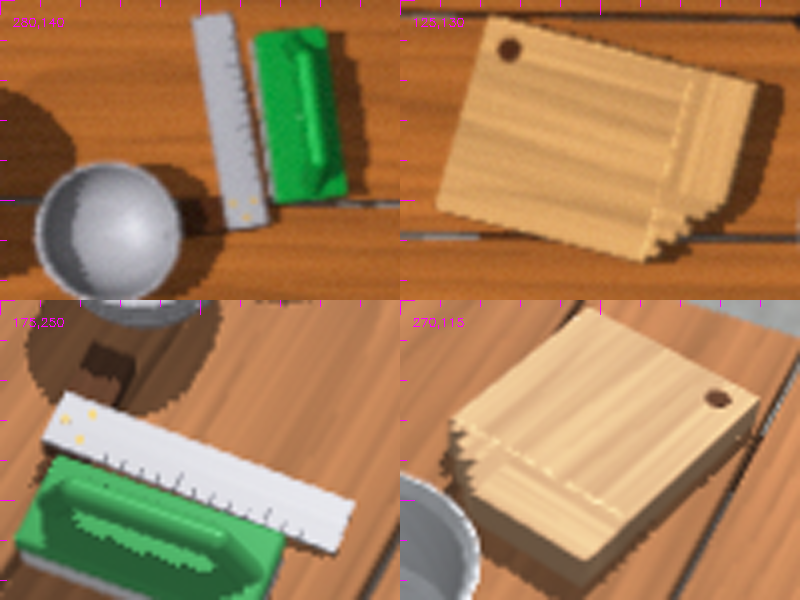

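```bash
cat > h.py <<'E'
import numpy as np, cv2
from scipy.spatial.transform import Rotation as R
from bench import bot, solve_ik, imaging
def ray(n,uv):
    m=imaging.camera_model(n)
    # cv2 distortion maps undistorted->drawn with 1+k1 r^2, as here
    x,y=cv2.undistortPoints(np.array([[uv]],float),np.array(m["K"]),np.array([m["k1"],0,0,0,0]))[0,0]
    d=R.from_euler("xyz",m["rotation"]).apply([x,-y,-1.]); return np.array(m["position"]),d/np.linalg.norm(d)
def plane(n,uv,z):
    p,d=ray(n,uv); return p+d*(z-p[2])/d[2]
def tri(a,b):
    A=np.zeros((3,3));c=np.zeros(3);rs=[ray("top",a),ray("scene",b)]
    for p,d in rs: M=np.eye(3)-np.outer(d,d);A+=M;c+=M@p
    X=np.linalg.solve(A,c); return X,[round(float(np.linalg.norm((np.eye(3)-np.outer(d,d))@(X-p))),1) for p,d in rs]
E
python3 - <<'E'
from h import *
np.set_printoptions(precision=1,suppress=True)
C=lambda x,y,ox,oy:(ox+x/4-.375,oy+y/4-.375)
T=lambda x,y:C(x,y,280,140);S=lambda x,y:C(x,y-300,175,250)
TB=lambda x,y:C(x-400,y,125,130);SB=lambda x,y:C(x-400,y-300,270,115)
for k,a,b in [("blade tip +y",T(193,16),S(355,502)),("tip -y",T(232,12),S(335,553)),("stock +y",T(228,229),S(66,391)),("stock -y",T(268,224),S(42,440)),
 ("board nearleft",TB(438,207),SB(592,307)),("break start",TB(643,262),SB(452,420)),("far left",TB(490,16),SB(760,398)),("far right",TB(757,85),SB(585,562))]:
    print(k,*tri(a,b))
# automatic edges: blade mask
for n,roi in(("top",(325,140,28,62)),("scene",(183,270,85,62))):
    i=cv2.imread(f"pics/{n}0.png");x,y,w,h=roi;c=i[y:y+h,x:x+w].astype(int)
    m=((c.max(2)-c.min(2)<35)&(c.min(2)>110)).astype(np.uint8)
    cs,_=cv2.findContours(m,cv2.RETR_EXTERNAL,cv2.CHAIN_APPROX_NONE);k=max(cs,key=cv2.contourArea)
    print(n,cv2.boxPoints(cv2.minAreaRect(k))+[x,y],cv2.contourArea(k))
E
```

```text
blade tip +y [ 667.3 -238.7   81.4] [0.9, 0.9]
tip -y [ 671.  -268.9   80.8] [1.1, 1.1]
stock +y [ 502.6 -260.6   97.9] [1.0, 1.0]
stock -y [ 506.9 -291.1   96.5] [1.2, 1.2]
board nearleft [544.3 342.4 102.5] [2.8, 2.8]
break start [504.3 191.8  97.8] [1.5, 1.5]
far left [686.6 307.9 101.2] [1.4, 1.4]
far right [637.5 109.1 100.8] [1.5, 1.5]
top [[327.5 144.3]
 [337.4 142.6]
 [346.4 195.4]
 [336.5 197.1]] 471.0
scene [[185.3 284.8]
 [190.3 271.9]
 [263.3 300.1]
 [258.3 313. ]] 981.5
```

The two views agree: stock top at about 98, board top at about 101, square yaw about 7.6°, board yaw about -13.8°. I'll grasp across the stock, matching its 6° droop, then lift.

```bash
cat >> h.py <<'E'
def rotsq(yaw,tilt,half): # tool orientation with jaws along square x
    return R.from_euler("z",yaw,degrees=True)*R.from_euler("y",tilt,degrees=True)*R.from_euler("z",half,degrees=True)*R.from_euler("x",180,degrees=True)
def best(pos,yaw,tilt,off=0):
    q0=bot.get_state()["qpos"];c=[]
    for h in(90+off,-90+off):
        o=rotsq(yaw,tilt,h).as_euler("xyz");q=solve_ik(list(pos),list(o))
        if q is not None:c.append((float(np.abs(np.array(q)-q0).max()),list(o),h))
    return min(c)
E
python3 - <<'E'
from h import *
np.set_printoptions(precision=2,suppress=True)
Rs=R.from_euler("z",7.6,degrees=True)*R.from_euler("y",6,degrees=True)
org=np.array([528.5,-272.7,80.])
g=org+Rs.apply([-13,32,4]); up=org+Rs.apply([-13,32,110])
d,o,h=best(up,7.6,6); print(d,h,g,o)
bot.grip(0.53,60)
bot.move_ptp(list(up),o)
print(bot.movel(list(org+Rs.apply([-13,32,25])),None,120,15))
print(bot.movel(list(g),None,40,12)); s=bot.get_state();print(s["tcp_pos"],s["contact_force"])
cv2.imwrite("pics/pre_s.png",imaging.capture("scene"));cv2.imwrite("pics/pre_t.png",imaging.capture("top"))
print(s["t"])
c=[cv2.resize(cv2.imread(f"pics/pre_{n}.png")[y:y+150,x:x+133],(399,450),interpolation=cv2.INTER_CUBIC) for n,x,y in(("s",160,190),("t",270,120))]
cv2.imwrite("pics/pre.png",np.hstack(c))
E
```

```text
0.8078103573804041 90 [ 511.87 -242.64   85.34] [np.float64(-3.036872898470133), np.float64(2.220446049250313e-16), np.float64(1.7034413499464658)]
False
False
[ 511.84 -242.62   85.22] [0.19 1.29 0.34]
3.675
```

View pics/pre.png

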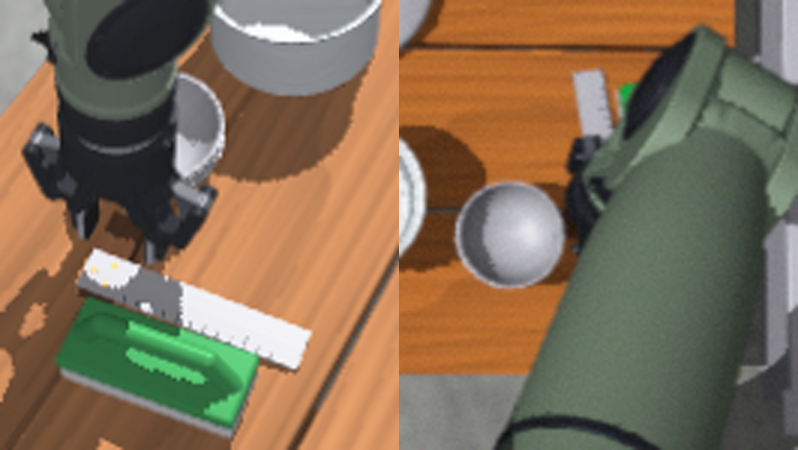

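The scene crop shows the fingers straddling the stock at (120,240), with nothing touched. Next: grip and lift straight up.

```bash
python3 - <<'E'
from h import *
np.set_printoptions(precision=2,suppress=True)
bot.grip(0.0,80); s=bot.get_state();print(s["opening"],s["contact_force"])
p=s["tcp_pos"]
bot.movel([p[0],p[1],p[2]+60],None,60); bot.movel([p[0],p[1],p[2]+150],None,120)
d,o,h=best([p[0],p[1],p[2]+150],7.6,0);
bot.movel([p[0],p[1],p[2]+150],o,60); s=bot.get_state();print(s["opening"],s["contact_force"],s["tcp_pos"],s["t"])
for n in("scene","top"):cv2.imwrite(f"pics/lift_{n}.png",imaging.capture(n))
c=[cv2.resize(cv2.imread(f"pics/lift_{n}.png")[y:y+200,x:x+200],(400,400),interpolation=cv2.INTER_CUBIC) for n,x,y in(("scene",130,150),("top",250,70))]
cv2.imwrite("pics/lift.png",np.hstack(c))
E
```

```text
0.2812356404550853 [-0.38  0.52  3.28]
0.2826124451563951 [-0.41 -0.19 -0.49] [ 510.59 -242.53  235.33] 6.4083
```

View pics/lift.png

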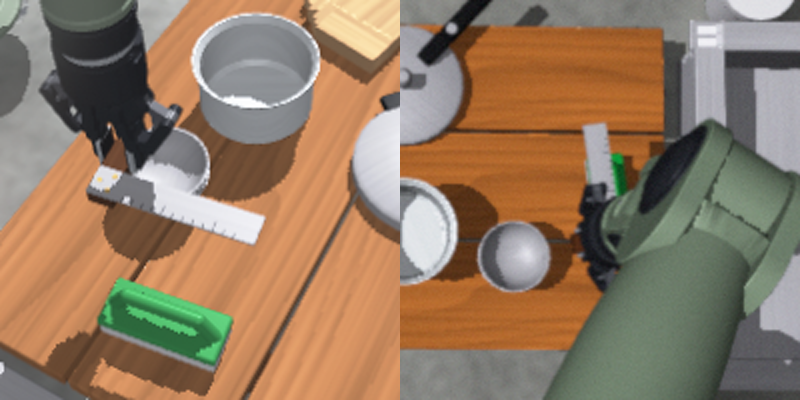

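The square is held and clear; in the scene crop its blade runs from (95,180) to (258,230). Next I'll carry it above the board and measure its attitude there.

```bash
python3 - <<'E'
from h import *
np.set_printoptions(precision=1,suppress=True)
a=tri((341.3,132.3),(262.3,257.3));b=tri((352.8,131.3),(254.8,271.8));print("tip",*a,*b)
B=R.from_euler("z",-13.8,degrees=True);bo=np.array([503,189.5,80.])
t=bo+B.apply([-41,55,14])
up=t+[0,0,40]
d,o,h=best(up,-13.8,0);print(d,h,o)
bot.movel(list(t+[0,0,140]),o,180)
bot.movel(list(up),None,100); s=bot.get_state();print(s["tcp_pos"],s["opening"],s["t"])
for n in("scene","top"):cv2.imwrite(f"pics/over_{n}.png",imaging.capture(n))
c=[cv2.resize(cv2.imread(f"pics/over_{n}.png")[y:y+150,x:x+100],(400,600),interpolation=cv2.INTER_CUBIC) for n,x,y in(("scene",260,80),("top",125,100))]
cv2.imwrite("pics/over.png",np.hstack(c))
E
```

```text
tip [ 664.6 -238.5  248.1] [0.6, 0.6] [ 667.1 -269.9  246.8] [0.4, 0.4]
1.296535658281955 90 [np.float64(3.141592653589793), np.float64(0.0), np.float64(1.329940890019679)]
[476.8 252.9 134.6] 0.2820565236325085 10.5667
```

View pics/over.png

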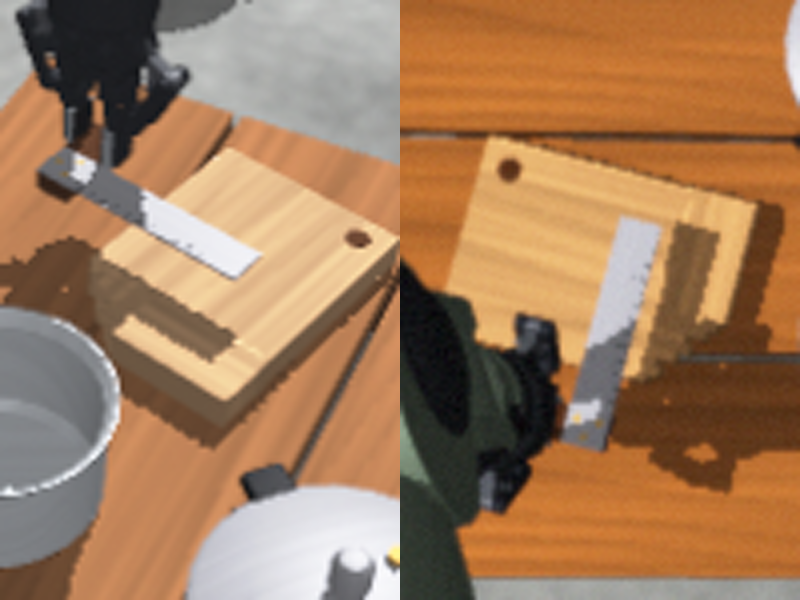

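The square is level (tip at 247.5, 249 expected) and the blade is parallel to the board in both crops. I'll lower it gently and release it about 28 mm short of the edge.

```bash
python3 - <<'E'
from h import *
np.set_printoptions(precision=2,suppress=True)
p=bot.get_state()["tcp_pos"]
print(bot.movel([476.3,252.7,100],None,60,6))
print(bot.movel([476.3,252.7,90],None,12,2.5)); s=bot.get_state();print(s["tcp_pos"],s["contact_force"])
bot.grip(0.42); p=bot.get_state()["tcp_pos"]
bot.movel([p[0],p[1],p[2]+70],None,80)
# retreat toward the robot so the cameras see
bot.movel([p[0]-100,p[1]+20,p[2]+120],None,200)
print(bot.get_state()["t"])
for n in("scene","top"):cv2.imwrite(f"pics/rel_{n}.png",imaging.capture(n))
c=[cv2.resize(cv2.imread(f"pics/rel_{n}.png")[y:y+120,x:x+100],(400,480),interpolation=cv2.INTER_CUBIC) for n,x,y in(("scene",260,90),("top",125,120))]
cv2.imwrite("pics/rel.png",np.hstack(c))
E
```

```text
False
True
[476.5  252.71  94.38] [-1.34  0.    5.55]
13.95
```

View pics/rel.png

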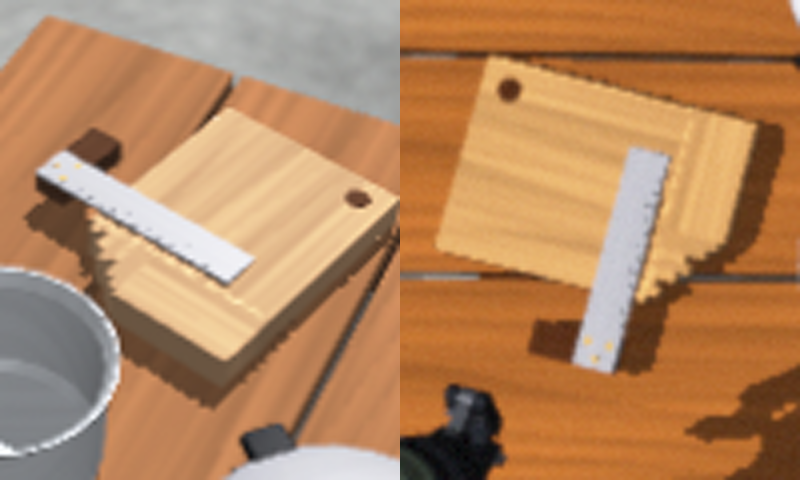

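The square rests on the board with its stock about 28 mm off the edge (top crop: near edge from (438,245) to (640,302), blade edge crossing at about (633,297), break at (643,302)). Next I'll push the stock flush with two spread fingers, under a force limit.

```bash
python3 - <<'E'
from h import *
np.set_printoptions(precision=2,suppress=True)
C=lambda x,y,ox,oy:(ox+x/4-.375,oy+y/4-.375)
T=lambda x,y:C(x-400,y,125,120);S=lambda x,y:C(x,y,260,90)
B=R.from_euler("z",-13.8,degrees=True);bo=np.array([503,189.5,80.])
for k,a,b in(("tip+",T(632,148),S(255,259)),("tip-",T(670,153),S(231,284)),("st+",T(573,364),S(63,152)),("st-",T(614,373),S(38,176)),("break",T(643,303),S(92,215))):
    X,r=tri(a,b);print(k,X,B.inv().apply(X-bo),r)
bot.grip(0.35)
P=lambda x,y,z:list(bo+B.apply([x,y,z]))
d,o,h=best(P(-95,40,60),-13.8,0,90);print(d,h)
bot.move_ptp(P(-95,40,60),o); bot.movel(P(-95,40,13),None,80,10)
print(bot.movel(P(-55,40,13),None,60,6))
print(bot.movel(P(-28,40,13),None,12,6)); s=bot.get_state()
print(B.inv().apply(s["tcp_pos"]-bo),B.inv().apply(s["contact_force"]),s["wrist_torque"],s["t"])
E
```

```text
tip+ [619.38 201.69 103.41] [110.11  39.6   23.41] [2.4, 2.4]
tip- [615.02 173.01 103.55] [112.73  10.7   23.55] [1.3, 1.3]
st+ [457.75 241.15 102.83] [-56.27  39.37  22.83] [1.5, 1.5]
st- [451.92 211.79 100.83] [-54.92   9.46  20.83] [2.1, 2.1]
break [503.73 191.32 102.54] [ 0.27  1.94 22.54] [2.1, 2.1]
1.651432859404478 180
False
True
[-35.36  39.83  12.47] [0.53 0.69 0.29] [ 0.04  0.02 -0.05] 18.875
```

```bash
python3 - <<'E'
from h import *
np.set_printoptions(precision=2,suppress=True)
B=R.from_euler("z",-13.8,degrees=True);bo=np.array([503,189.5,80.])
P=lambda x,y,z:list(bo+B.apply([x,y,z]))
def st(k):
    s=bot.get_state();print(k,B.inv().apply(s["tcp_pos"]-bo),B.inv().apply(s["contact_force"]),s["wrist_torque"],round(s["t"],2))
print(bot.movel(P(-30,40,13),None,8,9));st("a");bot.dwell(.2);st("b")
# central single-point seat with shut fingers
bot.movel(P(-60,40,13),None,60); bot.grip(0.0)
bot.movel(P(-60,40,13),None,40)
print(bot.movel(P(-42,40,13),None,40,6));print(bot.movel(P(-30,40,13),None,8,10));st("c");bot.dwell(.2);st("d")
bot.movel(P(-70,40,13),None,60);bot.movel(P(-120,50,80),None,150);bot.movel(P(-180,60,140),None,200)
st("e")
for n in("scene","top"):cv2.imwrite(f"pics/end_{n}.png",imaging.capture(n))
c=[cv2.resize(cv2.imread(f"pics/end_{n}.png")[y:y+120,x:x+100],(400,480),interpolation=cv2.INTER_CUBIC) for n,x,y in(("scene",260,90),("top",125,120))]
cv2.imwrite("pics/end.png",np.hstack(c))
E
```

```text
True
a [-35.34  39.39  11.79] [ 0.56 -0.18  0.15] [-0.05 -0.02 -0.01] 19.42
b [-35.78  39.18  11.42] [ 0.07 -0.41 -0.11] [ 0.01 -0.04 -0.03] 19.62
False
True
c [-35.38  39.73  12.46] [ 0.47 -0.4  -1.01] [0.   0.02 0.02] 22.49
d [-35.8   39.55  12.06] [0.14 0.08 0.44] [-0.01  0.02  0.04] 22.69
e [-179.61   59.93  139.36] [0.73 0.32 0.19] [-0.02 -0.04 -0.02] 24.69
```

View pics/end.png

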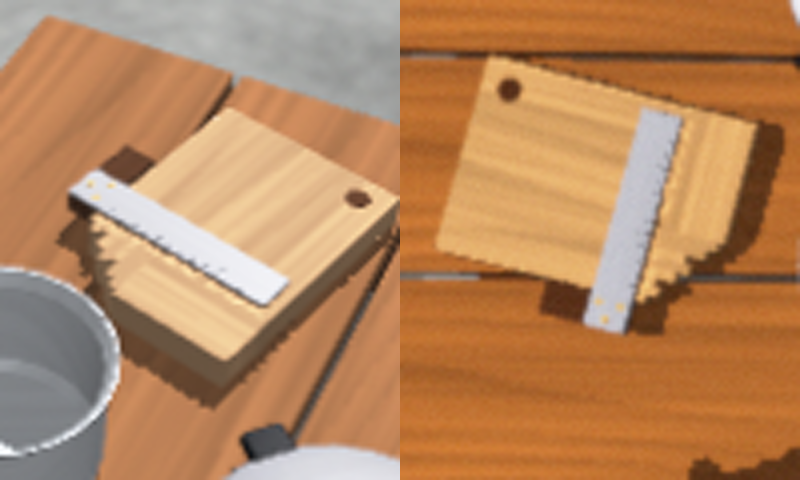

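```bash
python3 - <<'E'
from h import *
np.set_printoptions(precision=2,suppress=True)
C=lambda x,y,ox,oy:(ox+x/4-.375,oy+y/4-.375)
T=lambda x,y:C(x-400,y,125,120);S=lambda x,y:C(x,y,260,90)
B=R.from_euler("z",-13.8,degrees=True);bo=np.array([503,189.5,80.])
for k,a,b in(("tip+",T(641,108),S(288,281)),("tip-",T(683,118),S(264,305)),("st+",T(584,325),S(96,169)),("st-",T(626,333),S(69,191))):
    X,r=tri(a,b);print(k,B.inv().apply(X-bo),r)
t0,t1=[cv2.imread(f"pics/{n}_top.png") if n!="0" else cv2.imread("pics/top0.png") for n in("0","end")]
d=cv2.absdiff(t0,t1).max(2)
for k,(x,y,w,h) in dict(bowl=(286,176,44,44),pot=(222,155,58,60),lid=(218,60,84,82),brush=(343,144,26,50)).items(): print(k,(d[y:y+h,x:x+w]>40).sum())
E
```

```text
tip+ [139.49  39.73  22.39] [0.4, 0.4]
tip- [140.7    8.18  24.57] [1.7, 1.7]
st+ [-26.28  39.06  24.34] [1.8, 1.8]
st- [-24.49   7.38  26.26] [1.7, 1.7]
bowl 196
pot 0
lid 0
brush 105
```

```bash
python3 - <<'E'
from h import *
for n,b,br in(("top",(284,174,48,48),(340,140,32,60)),("scene",(183,208,58,50),(170,280,90,60))):
  for f in(f"pics/{n}0.png",f"pics/end_{n}.png"):
    i=cv2.imread(f).astype(int);o=[]
    x,y,w,h=b;c=i[y:y+h,x:x+w];m=((c.max(2)-c.min(2)<25)&(c.max(2)>70)).astype(np.uint8)
    k=max(cv2.findContours(m,0,1)[0],key=cv2.contourArea);o.append(cv2.minEnclosingCircle(k))
    x,y,w,h=br;c=i[y:y+h,x:x+w];m=(c[...,1]>c[...,2]+40);v,u=np.nonzero(m);o.append((u.mean(),v.mean(),m.sum()))
    print(f,o)
E
```

```text
pics/top0.png [((22.5625, 23.28125), 18.51753807067871), (np.float64(14.409511228533686), np.float64(28.352708058124175), np.int64(757))]
pics/end_top.png [((22.0, 22.809524536132812), 19.245088577270508), (np.float64(14.421957671957673), np.float64(28.357142857142858), np.int64(756))]
pics/scene0.png [((28.17796516418457, 25.516948699951172), 23.44337272644043), (np.float64(42.61806853582554), np.float64(30.061059190031152), np.int64(1605))]
pics/end_scene.png [((28.05965232849121, 25.274402618408203), 23.538978576660156), (np.float64(42.62258265751716), np.float64(30.049906425452278), np.int64(1603))]
```

Nothing else has moved, so I'm handing it in.

```bash
python3 -c "
from h import *
bot.sign_off(); print(bot.get_state()['t'])"
```

```text
the job is handed in; nothing more can be done
the job is handed in; nothing more can be done
```

The try square is lying on the board, blade flat and stock against the near edge, and the job is handed in; no verdict was reported. I gripped it across the stock and lifted it straight up from between the brush and bowls. I set it on the board about 28 mm short of the edge, then pushed the stock home under a small force limit. The robot's clock read about 25 s at my last check, against the 53 s limit.

What the last checks showed:
- **Flush against the edge:** a two-finger push and a separate central push both stopped at the same place, within 0.05 mm, which means it is against a hard stop. The cameras alone could not confirm the 2 mm tolerance. They put the edge within about 2–3 mm, and the force reading fell back to near zero after each stop.
- **Square to the edge:** from the images, the blade is parallel to the board's cross direction within about 0.3°, against a board yaw good to roughly 1°.
- **Flat:** triangulated blade corner heights were 22–26 mm above the stool, where 28 mm was expected. That is a low offset of a few mm, as earlier measurements with these cameras also showed. The scatter is too large to confirm flatness, but the blade looks flat in both views.
- **Blade edge to break:** about 6–8 mm onto sound wood.
- **Kitchen things:** the brush did not move measurably and the bowls moved less than 1 pixel (about 3 mm) in both views. The pot and lid showed no change in the top view. A raw image difference flagged pixels around the bowls and brush, probably the missing square and its shadow, since the follow-up check showed neither had moved.

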